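Nest the used lunch bowls to soak, a shot of dish spray in each

TASK

Leave the used lunch bowls to soak by the sink: stand the largest on the round mat in front of the clamped spray canister and give it a shot of dish spray, pressing its sprung orange cap fully down and letting it come back up. Then set the next smaller bowl that is there down level inside it and spray that one, and so on down to the smallest, so that every bowl gets its spray before the next goes in. Leave the finished nest standing on the middle of the mat, spray only while there is a bowl on the mat, and do not disturb anything else on the worktop.

Things in the scene. Friction and masses are not known exactly. Their poses are not given: they have to be found in the camera images.
- bowl_1: largest lunch bowl, blue, round, 176 mm across outside the rim, 82 mm high; wall 8 mm thick, base 14 mm thick (what is nested in it stands 14 mm above its underside), top 18 mm of the wall vertical, then tapering to 152 mm at the foot; about 220 g. Origin: centre of its underside, z up. Take it by the rim from above, one finger inside, one outside, 10 mm deep. Always there.
- bowl_2: second largest lunch bowl, white, round, 148 mm across outside the rim, 80 mm high; wall 8 mm thick, base 14 mm thick (what is nested in it stands 14 mm above its underside), top 18 mm of the wall vertical, then tapering to 124 mm at the foot; about 170 g. Origin: centre of its underside, z up. Take it by the rim from above, one finger inside, one outside, 10 mm deep. May be absent.
- bowl_3: middle lunch bowl, green, round, 120 mm across outside the rim, 78 mm high; wall 8 mm thick, base 14 mm thick (what is nested in it stands 14 mm above its underside), top 18 mm of the wall vertical, then tapering to 96 mm at the foot; about 130 g. Origin: centre of its underside, z up. Take it by the rim from above, one finger inside, one outside, 10 mm deep. May be absent.
- bowl_4: second smallest lunch bowl, yellow, round, 92 mm across outside the rim, 76 mm high; wall 8 mm thick, base 14 mm thick (what is nested in it stands 14 mm above its underside), top 18 mm of the wall vertical, then tapering to 68 mm at the foot; about 95 g. Origin: centre of its underside, z up. Take it by the rim from above, one finger inside, one outside, 10 mm deep. May be absent.
- bowl_5: smallest lunch bowl, red, round, 64 mm across outside the rim, 74 mm high; wall 8 mm thick, base 14 mm thick (what is nested in it stands 14 mm above its underside), top 18 mm of the wall vertical, then tapering to 40 mm at the foot; about 65 g. Origin: centre of its underside, z up. Take it by the rim from above, one finger inside, one outside, 10 mm deep. May be absent.
- mat: round light grey rubber mat with a black edge ring, 180 mm across, 3 mm thick, fixed to the worktop; origin at the centre of its underside. It lies 175 mm from the canister's axis, in front of the nozzle.
- canister: white dish-spray canister with a green band, 64 mm across, clamped in a dark holder 90 mm across screwed to the worktop, upright and immovable; 196 mm high to the top of its spray cap. Origin on its axis at the worktop; its -x points to the middle of the mat
- cap_pad (a point): middle of the finger pad (red spot) on top of the front end of the canister's orange spray cap, 196 mm above the worktop when up, 14 mm in front (-x of the canister) of the canister's axis. The cap is a flat paddle 64 mm long and 34 mm wide, hinged at its back 40 mm behind this point; the point goes down 8 mm with it. Its z axis is vertical when the cap is up
- spray_cap (a joint): how far the orange spray cap is pressed down about its hinge, rad: 0 up, 0.2 fully down. A spring holds it up: at the pad 3 N to start it, 6.5 N fully down (more nearer the hinge); it comes back up by itself when let go
- mug: white mug, 82 mm across, 95 mm high, its handle reaching 78 mm from its axis at its +y, origin at centre of its underside. Bystander, not to be disturbed.
- tumbler: upturned glass tumbler, 72 mm across, 110 mm high, origin at centre of its lower end. Bystander, not to be disturbed.
- marker: yellow marker pen lying flat, 125 mm long, 13 mm thick, along its x. Bystander, not to be disturbed.
- gate_remote: black gate remote, 62 x 36 x 14 mm. Bystander, not to be disturbed.
- torch: black torch lying flat, 140 mm long along its x, 36 mm thick. Bystander, not to be disturbed.
- dish_brush: green and white dish brush lying flat, 220 mm long along its x, 42 mm wide, 20 mm high. Bystander, not to be disturbed.
- spoon: steel spoon lying flat, 170 mm long along its x, up to 52 mm wide, 20 mm high. Bystander, not to be disturbed.
There are look-alikes about, which are no part of the job. Several things have the shape of the bowl_3; the one meant has the colours described above.

How it is judged:
On the way, in this order (a step that is already met when the one before it is completed fails the run):
1. the largest bowl stands on the mat, let go (horizontal distance between bowl_1 and mat below 0.03 m and z of bowl_1 in the frame of mat below 0.008 m and angle between bowl_1's own z axis and vertical below 0.06 rad and contact force between the fingers and bowl_1 below 0.3 N), for 0.2 s.
2. the largest bowl is sprayed: cap pressed down with it on the mat (horizontal distance between bowl_1 and mat below 0.03 m and z of bowl_1 in the frame of mat below 0.008 m and angle between bowl_1's own z axis and vertical below 0.06 rad and angle between the z axis of cap_pad and the z axis of bowl_1, either way round above 0.12 rad), for 0.1 s.
3. the second largest bowl (if there) is nested in the larger ones, let go (horizontal distance between bowl_2 and bowl_1 below 0.022 m and z of bowl_2 in the frame of bowl_1 between 0.009 and 0.019 m and angle between bowl_2's own z axis and vertical below 0.06 rad and contact force between the fingers and bowl_2 below 0.3 N), for 0.2 s.
4. the second largest bowl (if there) is sprayed where it sits (horizontal distance between bowl_2 and bowl_1 below 0.022 m and z of bowl_2 in the frame of bowl_1 between 0.009 and 0.019 m and angle between bowl_2's own z axis and vertical below 0.06 rad and angle between the z axis of cap_pad and the z axis of bowl_2, either way round above 0.12 rad), for 0.1 s.
5. the middle bowl (if there) is nested in the larger ones, let go (horizontal distance between bowl_3 and bowl_1 below 0.032 m and z of bowl_3 in the frame of bowl_1 between 0.009 and 0.033 m and angle between bowl_3's own z axis and vertical below 0.06 rad and z of bowl_3 in the frame of bowl_2 above 0.009 m and contact force between the fingers and bowl_3 below 0.3 N), for 0.2 s.
6. the middle bowl (if there) is sprayed where it sits (horizontal distance between bowl_3 and bowl_1 below 0.032 m and z of bowl_3 in the frame of bowl_1 between 0.009 and 0.033 m and angle between bowl_3's own z axis and vertical below 0.06 rad and z of bowl_3 in the frame of bowl_2 above 0.009 m and angle between the z axis of cap_pad and the z axis of bowl_3, either way round above 0.12 rad), for 0.1 s.
7. the second smallest bowl (if there) is nested in the larger ones, let go (horizontal distance between bowl_4 and bowl_1 below 0.042 m and z of bowl_4 in the frame of bowl_1 between 0.009 and 0.047 m and angle between bowl_4's own z axis and vertical below 0.06 rad and z of bowl_4 in the frame of bowl_2 above 0.009 m and z of bowl_4 in the frame of bowl_3 above 0.009 m and contact force between the fingers and bowl_4 below 0.3 N), for 0.2 s.
8. the second smallest bowl (if there) is sprayed where it sits (horizontal distance between bowl_4 and bowl_1 below 0.042 m and z of bowl_4 in the frame of bowl_1 between 0.009 and 0.047 m and angle between bowl_4's own z axis and vertical below 0.06 rad and z of bowl_4 in the frame of bowl_2 above 0.009 m and z of bowl_4 in the frame of bowl_3 above 0.009 m and angle between the z axis of cap_pad and the z axis of bowl_4, either way round above 0.12 rad), for 0.1 s.
9. the smallest bowl (if there) is nested in the larger ones, let go (horizontal distance between bowl_5 and bowl_1 below 0.052 m and z of bowl_5 in the frame of bowl_1 between 0.009 and 0.061 m and angle between bowl_5's own z axis and vertical below 0.06 rad and z of bowl_5 in the frame of bowl_2 above 0.009 m and z of bowl_5 in the frame of bowl_3 above 0.009 m and z of bowl_5 in the frame of bowl_4 above 0.009 m and contact force between the fingers and bowl_5 below 0.3 N), for 0.2 s.
10. the smallest bowl (if there) is sprayed where it sits (horizontal distance between bowl_5 and bowl_1 below 0.052 m and z of bowl_5 in the frame of bowl_1 between 0.009 and 0.061 m and angle between bowl_5's own z axis and vertical below 0.06 rad and z of bowl_5 in the frame of bowl_2 above 0.009 m and z of bowl_5 in the frame of bowl_3 above 0.009 m and z of bowl_5 in the frame of bowl_4 above 0.009 m and angle between the z axis of cap_pad and the z axis of bowl_5, either way round above 0.12 rad), for 0.1 s.
At the end, for the whole second after the job is handed in: The largest bowl stands level on the mat, within 30 mm of its middle; every other bowl that is there sits level (within 0.06 rad) down inside the next larger one that is there, its underside seated to about 5 mm; everything at rest and the spray cap fully up (horizontal distance between bowl_1 and mat below 0.03 m and z of bowl_1 in the frame of mat below 0.008 m and angle between each of bowl_1, bowl_2, bowl_3, bowl_4, bowl_5's own z axis and vertical below 0.06 rad and horizontal distance between bowl_2 and bowl_1 below 0.022 m and z of bowl_2 in the frame of bowl_1 between 0.009 and 0.019 m and horizontal distance between bowl_3 and bowl_1 below 0.032 m and z of bowl_3 in the frame of bowl_1 between 0.009 and 0.033 m and z of each of bowl_3, bowl_4, bowl_5 in the frame of bowl_2 above 0.009 m and horizontal distance between bowl_4 and bowl_1 below 0.042 m and z of bowl_4 in the frame of bowl_1 between 0.009 and 0.047 m and z of each of bowl_4, bowl_5 in the frame of bowl_3 above 0.009 m and horizontal distance between bowl_5 and bowl_1 below 0.052 m and z of bowl_5 in the frame of bowl_1 between 0.009 and 0.061 m and z of bowl_5 in the frame of bowl_4 above 0.009 m and linear speed of each of bowl_1, bowl_2, bowl_3, bowl_4, bowl_5 below 0.02 m/s and value of joint spray_cap below 0.03 rad); the robot touches nothing.
It fails at once if the cap is pressed with no bowl on the mat (value of joint spray_cap above 0.1 rad and horizontal distance between bowl_1 and mat above 0.06 m).
It fails at once if a bowl is tipped over (angle between any of bowl_1, bowl_2, bowl_3, bowl_4, bowl_5's own z axis and vertical above 1 rad).
It fails at once if a bystander is moved more than 40 mm (distance of any of mug, tumbler, marker, gate_remote, torch, dish_brush, spoon from where it was at the start of the episode above 0.04 m).
Of bowl_2, bowl_3, bowl_4, bowl_5 only 3 to 4 are there at a start; the rules pass over those that are not, and their reading is None.
At some moment in a run one of bowl_2, bowl_3, bowl_4 may be knocked a few centimetres aside while the robot is not near it.
It also fails if it takes over 210 s, if anything falls off the work surface, if the arm or the gripper's body presses on something with over 40 N, if the wrist force passes 120 N, or if a joint passes its speed limit or range.

ROBOT

A 6-joint arm with a two-finger parallel gripper is mounted at the origin on the work surface. World frame = base frame: x ahead of the robot, y to its left, z up, the work surface at z = 0. Lengths are in m, angles in rad, forces in N, time in s.
With the tool pointing down it reaches from about 0.35 to 0.85 m from the base axis. Payload 8.1 kg.
Tool frame: the origin (TCP) lies between the finger pads; the fingertips stand 25 mm ahead of it and the grasp point (between the pads) lies 6 mm ahead of it; z points along the fingers, y is the line along which they close (so a half turn about z gives the same grasp; the last joint's range is limited). The gripper opens to 93 mm and grips with 3 to 60 N. Pads are 15 mm wide; open, the fingers measure 128 mm over their backs; the gripper's body (75 mm by 188 mm) begins 65 mm behind the grasp point.
Start: joints at [-0.085, 0.13, 1.488, -0, 1.523, -0.085], TCP at [0.6, 0, 0.221] pointing down, gripper open.
Joint ranges: [-2.96, 2.96], [-0.89, 2.26], [0.02, 2.5], [-1.34, 4.48], [0, 2.73], [-2.66, 2.66]. Speed limits (rad/s): [2.39, 2.39, 2.79, 3.14, 3.14, 3.14].

INTERFACE

Orientations are given as a rotation vector (axis times angle).
In Python, from plant import robot gives the robot as it stands.
- The arm moves only by the tool arm_command, never from a script. Its argument "increments" is text: rows parted by semicolons, each of 5 numbers parted by spaces: the closure, from 0 (fully open) to 1 (shut), then the shift along the tool's x, y, z in mm, then the turn about the tool's z in rad. A call has 1 to 5 rows; each row is the pose to reach, as a shift and turn from the pose commanded when the call began, along the tool's axes at that moment; what a row does not reach only later rows make up. A row lasts 1/10 s, in which the tool goes at most 50 mm and 8.59 degrees, less where a joint would pass 70% of its speed; a pose out of reach is approached as far as the arm can. A call with a gripper value outside its range is refused whole. The fingers move at their own pace and stop on an object; "grip_force" is the grip in N (left out, the last holds). Time passes only in rows, so rows that repeat a pose let the fingers close. It gives the time, the measured TCP pose, the force, the opening and the grip force at its end, in the units of the state.
- robot.read_state(): the state, without advancing time (a new reading comes with each control period).
- robot.read_camera(name): name is "scene" or "side" or "wrist"; returns the picture (420x560x3 uint8, blue, green, red); there is no depth.
- robot.camera_model(name): a dict with "fx", "fy", "cx", "cy" (pixels), "eye" and "rotation" of the camera in the world. Camera axes: x right, y down, z forward; pixel columns grow to the right and rows downward; lengths in m; the calibration is good to about 2 mm. A picture is of the moment at which its call begins: read the wrist's pose just before it. camera_model takes no time and is no camera call; for the wrist camera it gives the pose at the moment of the call.
- robot.close_job(): hands the job in; it is judged then, once.
The state is a dict: "t": time; "q": joint angles; "dq": joint speeds; "joint_torque": joint torques, N m; "tool_pos": TCP position; "orientation": TCP orientation; "force": force on the tool from outside, world axes, zero at the start; "wrist_torque": the same for the moment, N m; "opening": finger opening in m; "gripper_force": force on a finger pad.
Only numpy, scipy, OpenCV 4.12 (cv2) and the standard library are available. Lean on these libraries where they do the work, as an engineer would, in place of code of your own. Each camera call takes 0.05 s, during which the arm holds its last target. There are 200 camera calls.

## Working session

There is one attempt and no reset: what is moved stays moved. The work goes in short steps, Python scripts to look and compute and a tool call to move; the robot and the scene stay as the last step left them, time stands still between calls to the robot, and variables do not carry over. Pictures are saved under pics/ and viewed, at most 14 in all, crops included, and the job is handed in when it is done.

Besides the shell and the picture viewer there is one more tool, called after ">>>" in YAML: its name, and indented under it one key for each argument. arm_command: Moves the arm, as the interface text tells. Its arguments: {"type":"object","properties":{"increments":{"type":"string"},"grip_force":{"type":"number"}},"required":["increments"]}

```bash
ls; mkdir -p pics; python3 - <<'E'
from plant import robot
import cv2
s=robot.read_state();print(s)
for n in("scene","side","wrist"):
    m=robot.camera_model(n);print(n,m)
    cv2.imwrite(f"pics/{n}0.png",robot.read_camera(n))
E
```

```text
pics
{'t': 0.0, 'q': array([-8.54274820e-02,  1.31150322e-01,  1.48925410e+00, -5.41104035e-06,
        1.52299468e+00, -8.53893048e-02]), 'dq': array([ 0.00010972, -0.0005032 , -0.00177635, -0.0010325 ,  0.00035194,
        0.00032029]), 'joint_torque': array([-1.61290725e-03, -5.59853125e+01, -4.91755986e+01,  7.67333270e-02,
        3.59135563e-02, -2.97389461e-04]), 'tool_pos': array([5.99446373e-01, 5.12288805e-05, 2.20007744e-01]), 'orientation': array([-2.22050866e+00, -2.22042448e+00,  1.83367494e-03]), 'force': array([ 0.55870128, -0.5099575 ,  0.37156444]), 'wrist_torque': array([ 0.01515004, -0.01467755, -0.02833079]), 'gripper_force': 0.0, 'opening': 0.09268909599182117}
scene {'fx': 379.9792600936867, 'fy': 379.9792600936867, 'cx': 283.885929097, 'cy': 218.9949710491544, 'eye': array([ 1.17395135, -0.30523399,  0.69314235]), 'rotation': array([-1.91987433, -1.29391278,  0.65928575])}
side {'fx': 528.9697768701702, 'fy': 528.9697768701702, 'cx': 280.5654013067112, 'cy': 205.83793392447456, 'eye': array([-0.06522145,  0.8795166 ,  0.87131642]), 'rotation': array([-0.76719894,  2.45414378, -1.31171939])}
wrist {'fx': 357.1307440156319, 'fy': 357.1307440156319, 'cx': 279.5284222675607, 'cy': 208.55164308752526, 'eye': array([0.59872045, 0.08192234, 0.38244198]), 'rotation': array([ 2.84507679e+00,  3.98924991e-04, -9.31626167e-04])}
```

View pics/scene0.png

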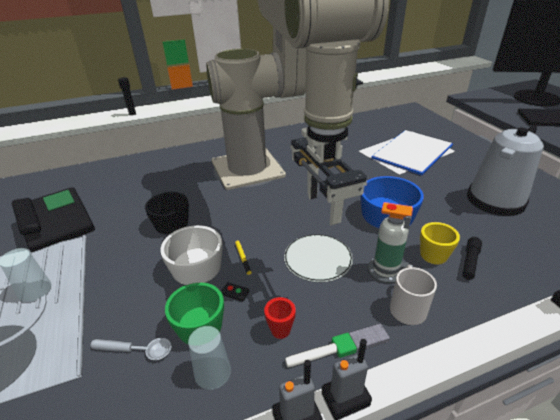

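View pics/side0.png

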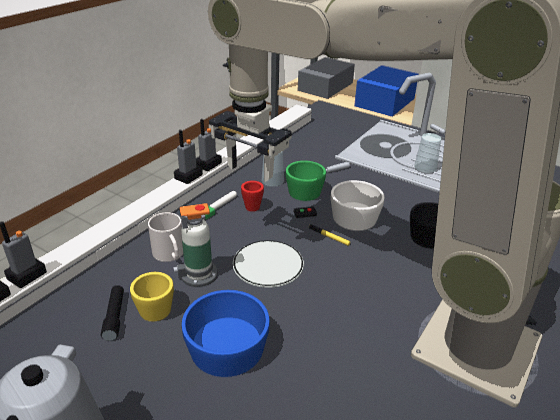

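View pics/wrist0.png

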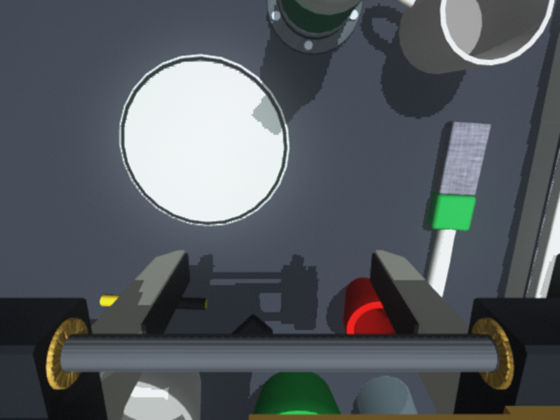

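The scene picture shows these things (pixels in scene0):

- **Blue bowl_1:** (391,198). Nothing looks like it apart from a blue box outside the area.
- **White bowl_2:** (192,253). It could be taken for the white mug at (412,295) or the mat at (318,257).
- **Green bowl_3:** (196,313). The look-alike is the black bowl at (168,214).
- **Yellow bowl_4:** (438,242). Its only rival is the marker.
- **Red bowl_5:** (280,317).
- **Canister:** (393,240), with the orange cap at (396,211).

The side picture agrees: blue (226,330), white (357,205), green (306,180), yellow (152,296), red (252,195), mat (268,263).

```bash
cat > h.py <<'E'
import numpy as np, cv2
from scipy.optimize import least_squares, minimize_scalar
from scipy.spatial.transform import Rotation as R
from plant import robot
RAD={'blue':.088,'white':.074,'green':.060,'yellow':.046,'red':.032}
HGT={'blue':.082,'white':.080,'green':.078,'yellow':.076,'red':.074}
HSV={'blue':((100,120,40),(130,255,255)),'white':((0,0,95),(180,45,255)),'green':((50,120,40),(85,255,255)),
     'yellow':((20,120,60),(35,255,255)),'red':((0,150,60),(5,255,255))}
def rays(m,px):
    px=np.atleast_2d(px).astype(float)
    d=np.c_[(px[:,0]-m['cx'])/m['fx'],(px[:,1]-m['cy'])/m['fy'],np.ones(len(px))]
    return R.from_rotvec(m['rotation']).apply(d)
def plane(m,px,z):
    d=rays(m,px); return m['eye']+d*((z-m['eye'][2])/d[:,2])[:,None]
def proj(m,P):
    c=R.from_rotvec(m['rotation']).inv().apply(np.atleast_2d(P)-m['eye'])
    return np.c_[c[:,0]/c[:,2]*m['fx']+m['cx'],c[:,1]/c[:,2]*m['fy']+m['cy']]
def blob(img,col,box=None,near=None):
    hsv=cv2.cvtColor(img,cv2.COLOR_BGR2HSV); k=cv2.inRange(hsv,*map(np.array,HSV[col]))
    if col=='red': k|=cv2.inRange(hsv,np.array((174,150,60)),np.array((180,255,255)))
    if box: w=np.zeros_like(k);x0,y0,x1,y1=box;w[y0:y1,x0:x1]=1;k*=w
    k=cv2.morphologyEx(k,cv2.MORPH_CLOSE,np.ones((3,3)))
    k=cv2.morphologyEx(k,cv2.MORPH_OPEN,np.ones((3,3)))
    cs,_=cv2.findContours(k,cv2.RETR_EXTERNAL,cv2.CHAIN_APPROX_NONE)
    return max(cs,key=cv2.contourArea)
def rim(m,cnt,z,r,arc=75):
    """circle of known radius through the far-side contour points cast on plane z"""
    P=plane(m,cv2.convexHull(cnt)[:,0],z)[:,:2]
    H=np.vstack([P,P[:1]]); L=np.r_[0,np.cumsum(np.linalg.norm(np.diff(H,axis=0),axis=1))]
    s=np.arange(0,L[-1],.003); P=np.c_[np.interp(s,L,H[:,0]),np.interp(s,L,H[:,1])]
    away=P.mean(0)-m['eye'][:2]; away/=np.linalg.norm(away)
    c=P[np.argmax(P@away)]-away*r
    for _ in range(8):
        d=P-c; a=d@away/np.linalg.norm(d,axis=1); Q=P[a>np.cos(np.radians(arc))]
        f=least_squares(lambda c:np.hypot(*(Q-c).T)-r,c,loss='soft_l1',f_scale=.001); c=f.x
    return c,np.sqrt(np.mean(f.fun**2))
def two(views,col):
    """views: list of (model,contour): rim height at which both views agree"""
    g=lambda z: np.linalg.norm(rim(*views[0],z,RAD[col])[0]-rim(*views[1],z,RAD[col])[0])
    z=min(np.arange(.04,.14,.002),key=g)
    cs=[rim(*v,z,RAD[col]) for v in views]
    return z,g(z),cs
E
cat > m0.py <<'E'
from h import *
B={'scene':{'blue':(340,160,440,240),'white':(150,220,230,290),'green':(155,275,235,350),'yellow':(410,215,465,270),'red':(255,290,305,345)},
'side':{'blue':(170,280,280,380),'white':(320,172,392,235),'green':(275,155,335,205),'yellow':(125,265,180,325),'red':(235,175,270,215)}}
M={n:robot.camera_model(n) for n in B}; I={n:cv2.imread(f'pics/{n}0.png') for n in B}
for c in RAD:
    v=[(M[n],blob(I[n],c,B[n][c])) for n in B]
    z,e,cs=two(v,c); print(c,'z',round(z,3),'gap',round(e,4),[(x.round(4),round(q,4)) for x,q in cs],[rim(*w,HGT[c],RAD[c])[0].round(4) for w in v])
for n,bx in(('scene',(280,233,356,282)),('side',(228,236,308,290))):
    c=blob(I[n],'white',bx); P=plane(M[n],cv2.convexHull(c)[:,0],.003)[:,:2].astype(np.float32)
    print('mat',n,cv2.minEnclosingCircle(P))
ds=[]
for n,bx in(('scene',(370,195,425,225)),('side',(170,195,225,225))):
    x0,y0,x1,y1=bx; hs=cv2.cvtColor(I[n],cv2.COLOR_BGR2HSV)
    for nm,lo,hi in(('spot',0,6),('cap',0,18)):
        k=np.zeros(hs.shape[:2],np.uint8);k[y0:y1,x0:x1]=cv2.inRange(hs,np.array((lo,150,100)),np.array((hi,255,255)))[y0:y1,x0:x1]
        q=np.argwhere(k)[:,::-1].mean(0); print(n,nm,k.sum()//255,q,plane(M[n],q,.196)[0])
        if nm=='spot': ds.append((M[n]['eye'],rays(M[n],q)[0]))
A=np.c_[ds[0][1],-ds[1][1]];t=np.linalg.lstsq(A,ds[1][0]-ds[0][0],rcond=None)[0]
print('tri',ds[0][0]+t[0]*ds[0][1],ds[1][0]+t[1]*ds[1][1])
for n,(x,y,a,b) in(('scene',(140,180,260,370)),):
    cv2.imwrite('pics/crop0.png',cv2.resize(I[n][y:b,x:a],None,fx=3,fy=3))
E
python3 m0.py
```

```text
blue z 0.08 gap 0.0009 [(array([0.4324, 0.3066]), np.float64(0.0017)), (array([0.4332, 0.3069]), np.float64(0.0005))] [array([0.4351, 0.3044]), array([0.4318, 0.3085])]
white z 0.088 gap 0.067 [(array([ 0.4454, -0.2744]), np.float64(0.0024)), (array([ 0.3996, -0.3234]), np.float64(0.0161))] [array([ 0.4347, -0.2737]), array([ 0.4041, -0.3373])]
green z 0.076 gap 0.0012 [(array([ 0.621 , -0.3018]), np.float64(0.0011)), (array([ 0.6206, -0.3007]), np.float64(0.0009))] [array([ 0.623 , -0.3018]), array([ 0.6188, -0.2975])]
yellow z 0.074 gap 0.0017 [(array([0.631 , 0.3158]), np.float64(0.0005)), (array([0.6318, 0.3173]), np.float64(0.0006))] [array([0.6328, 0.3137]), array([0.6299, 0.3188])]
red z 0.072 gap 0.0012 [(array([ 0.6986, -0.1419]), np.float64(0.0005)), (array([ 0.6988, -0.1408]), np.float64(0.0011))] [array([ 0.7002, -0.1425]), array([ 0.6968, -0.1382])]
mat scene ((0.5153812170028687, 0.02503354288637638), 0.12521061301231384)
mat side ((0.5215343236923218, 0.03211434558033943), 0.1371089071035385)
scene spot 44 [390.95454545 206.38636364] [0.62192288 0.15572657 0.196     ]
scene cap 336 [396.64583333 210.24404762] [0.63888848 0.15886339 0.196     ]
side spot 43 [199.44186047 207.02325581] [0.62415065 0.15695907 0.196     ]
side cap 327 [194.29051988 210.48623853] [0.62432862 0.17401905 0.196     ]
tri [0.62233219 0.15538478 0.19636861] [0.62397752 0.15714054 0.1961696 ]
```

View pics/crop0.png

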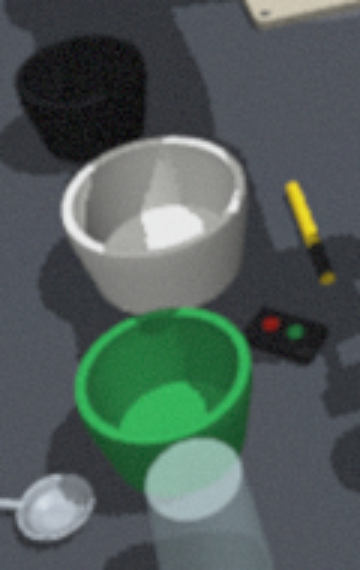

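The crop shows the black look-alike at top left, white bowl_2 in the middle, green bowl_3 below it with the tumbler in front, and the remote and marker to the right. The chosen green and white bowls are right. I'll fix the white masks next.

```bash
cat > m1.py <<'E'
from h import *
HSV['white']=((0,0,120),(180,60,255))
B={'scene':(150,220,230,290),'side':(320,172,392,235)}
M={n:robot.camera_model(n) for n in ('scene','side','wrist')}; I={n:cv2.imread(f'pics/{n}0.png') for n in M}
v=[(M[n],blob(I[n],'white',B[n])) for n in B]
for w in v: print(cv2.boundingRect(w[1]),cv2.contourArea(w[1]))
z,e,cs=two(v,'white');print(z,e,cs,[rim(*w,.08,.074) for w in v])
HSV['white']=((0,0,165),(180,70,255))
for n,bx in(('scene',(280,233,356,282)),('side',(228,236,308,290)),('wrist',(110,45,300,235))):
    c=blob(I[n],'white',bx); P=plane(M[n],cv2.convexHull(c)[:,0],.003)[:,:2].astype(np.float32)
    print('mat',n,cv2.boundingRect(c),cv2.minEnclosingCircle(P))
for n,(a,b) in(('scene',(195,280)),('side',(357,215))): print(I[n][b,a])
E
python3 m1.py
```

```text
(160, 225, 62, 59) 2487.5
(331, 180, 53, 50) 1827.5
0.07800000000000004 0.0030083942708703693 [(array([ 0.43315279, -0.27241743]), np.float64(0.0008386926433473822)), (array([ 0.43389838, -0.27533197]), np.float64(0.0008032742972910235))] [(array([ 0.43588804, -0.2725232 ]), np.float64(0.0008177276696256481)), (array([ 0.43251093, -0.27220975]), np.float64(0.0008431484861088004))]
mat scene (287, 235, 63, 44) ((0.5188100934028625, 0.033321481198072433), 0.08388388156890869)
mat side (233, 241, 71, 46) ((0.5169363021850586, 0.03791418299078941), 0.08935976028442383)
mat wrist (124, 61, 160, 161) ((0.5194397568702698, 0.03191966563463211), 0.08735176920890808)
[125 129 129]
[121 123 127]
```

Plan: keep the tool yaw fixed, with tool x = world +y, tool y = world +x and z down, and grasp each rim on its ±x side. Measured positions (m):

| Thing | x | y |
|---|---|---|
| blue | .4325 | .307 |
| white | .4335 | -.2735 |
| green | .621 | -.301 |
| yellow | .6315 | .3165 |
| red | .699 | -.1415 |
| mat | .518 | .034 |
| cap pad | .623 | .1565 |

Cap pad height is .196. Blue goes first, on its -x rim.

>>> arm_command:
  increments: "0.65 160 -130 0 0;0.65 160 -130 0 0;0.65 160 -130 0 0;0.65 160 -130 0 0;0.65 160 -130 0 0"
  grip_force: 60

```text
t: 0.65
tool_pos: [0.4669, 0.1635, 0.2209]
orientation: [-2.216, -2.225, -0.0]
force: [0.4, -0.4, 0.0]
opening: 0.0577
gripper_force: 0.0
```

>>> arm_command:
  increments: "0.65 147 -121 71 0;0.65 147 -121 71 0;0.65 147 -121 71 0;0.65 147 -121 71 0;0.65 147 -121 71 0"

```text
t: 1.15
tool_pos: [0.3446, 0.309, 0.1472]
orientation: [-2.215, -2.225, 0.007]
force: [0.5, -0.2, -0.3]
opening: 0.0325
gripper_force: 0.0
```

>>> arm_command:
  increments: "0.65 0 0 0 0;0.65 0 0 0 0;0.65 0 0 0 0"

```text
t: 1.45
tool_pos: [0.3505, 0.3063, 0.1508]
orientation: [2.223, 2.219, 0.002]
force: [0.3, 1.2, 0.3]
opening: 0.0327
gripper_force: 0.0
```

```bash
python3 - <<'E'
from h import *
s=robot.read_state();print(s['tool_pos'],s['orientation'])
m=robot.camera_model('wrist');i=robot.read_camera('wrist');cv2.imwrite('pics/w1.png',i)
c=blob(i,'blue');print(cv2.boundingRect(c))
P=plane(m,c[:,0],.082)[:,:2]; 
print([plane(m,(x,y),.082)[0].round(3) for x,y in((0,209),(280,209),(280,400),(280,20))])
print(rim(m,c,.082,.088,100))
E
```

```text
[0.35047778 0.30626887 0.15078793] [2.22310585e+00 2.21888489e+00 1.74648228e-03]
(281, 99, 238, 212)
[array([0.161, 0.318, 0.082]), array([0.35 , 0.317, 0.082]), array([0.35 , 0.156, 0.082]), array([0.35 , 0.432, 0.082])]
(array([0.42387747, 0.31702285]), np.float64(0.005706983251393222))
```

View pics/w1.png

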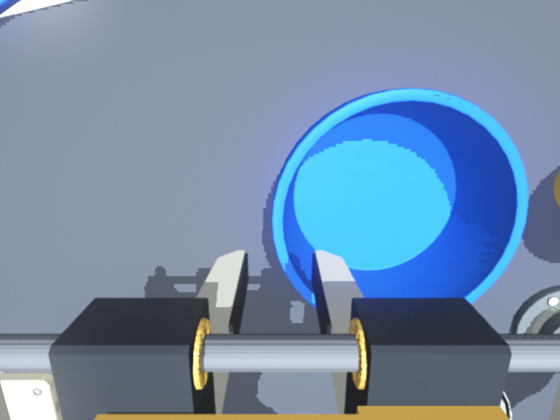

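```bash
cat >> h.py <<'E'
def wfit(m,img,col,z,lo,arc_y=None,box=None):
    """rim from the wrist view: hull points above image row arc_y, radius known"""
    HSV['tmp']=lo; c=blob(img,'tmp',box); p=cv2.convexHull(c)[:,0]
    H=np.vstack([p,p[:1]]).astype(float); L=np.r_[0,np.cumsum(np.linalg.norm(np.diff(H,axis=0),axis=1))]
    s=np.arange(0,L[-1],3); p=np.c_[np.interp(s,L,H[:,0]),np.interp(s,L,H[:,1])]
    if arc_y: p=p[p[:,1]<arc_y]
    P=plane(m,p,z)[:,:2]; r=RAD[col]
    f=least_squares(lambda c:np.hypot(*(P-c).T)-r,P.mean(0),loss='soft_l1',f_scale=.001)
    g=least_squares(lambda c:np.hypot(*(P-c[:2]).T)-c[2],np.r_[f.x,r],loss='soft_l1',f_scale=.001)
    return f.x.round(4),np.sqrt(np.mean(f.fun**2)).round(4),g.x.round(4),cv2.boundingRect(c)
E
python3 - <<'E'
from h import *
m=robot.camera_model('wrist');i=cv2.imread('pics/w1.png')
print(wfit(m,i,'blue',.082,((85,110,90),(130,255,255)),240))
q=[(273,215),(283,165),(320,118),(360,97),(410,89),(460,98),(500,130),(522,165),(527,200)]
P=plane(m,q,.082)[:,:2];print(least_squares(lambda c:np.hypot(*(P-c[:2]).T)-c[2],[.43,.3,.09]).x)
E
```

```text
(array([0.4299, 0.3077]), np.float64(0.0006), array([0.4298, 0.3067, 0.0889]), (265, 87, 264, 221))
[0.43021386 0.30844848 0.08645445]
```

The wrist picture shows the blue rim running from (273,215) over (410,89) to (527,190), with the fingers straddling the left rim line. The centre is about (.431,.3075). Now descend 54 mm and close.

>>> arm_command:
  increments: "0.65 1 -2 25 0;0.65 1 -2 54 0;0.65 1 -2 54 0;0.65 1 -2 54 0"

```text
t: 1.9
tool_pos: [0.3474, 0.3073, 0.0964]
orientation: [-2.223, -2.22, 0.002]
force: [-0.3, 0.9, -0.8]
opening: 0.0326
gripper_force: 0.0
```

>>> arm_command:
  increments: "1 0 0 0 0;1 0 0 0 0;1 0 0 0 0;1 0 0 0 0;1 0 0 0 0"
  grip_force: 60

```text
t: 2.4
tool_pos: [0.3471, 0.3082, 0.0964]
orientation: [2.221, 2.222, 0.001]
force: [0.4, -0.1, -1.1]
opening: 0.0012
gripper_force: 0.0
```

>>> arm_command:
  increments: "1 0 0 -5 0;1 0 0 -15 0;1 0 0 -30 0;1 0 0 -60 0;1 0 0 -60 0"

```text
t: 2.9
tool_pos: [0.3493, 0.3097, 0.1612]
orientation: [2.22, 2.221, 0.012]
force: [-0.0, 0.3, 0.2]
opening: 0.0004
gripper_force: 0.0
```

```bash
python3 - <<'E'
from h import *
print(robot.read_state())
cv2.imwrite('pics/s1.png',robot.read_camera('side')[150:420,100:460])
E
```

```text
{'t': 2.9, 'q': array([ 6.15487381e-01, -2.10135840e-01,  1.92945923e+00,  2.73255547e-05,
        1.41482168e+00,  6.15369066e-01]), 'dq': array([-0.00011833,  0.02489575,  0.04836739,  0.00132003, -0.05974519,
       -0.00095363]), 'joint_torque': array([ 8.12897156e-02, -3.55853319e+01, -4.55105567e+01,  6.37933169e-02,
        1.08930521e+00, -6.06444577e-03]), 'tool_pos': array([0.34928024, 0.30970213, 0.16121936]), 'orientation': array([2.22042776, 2.22068128, 0.01153268]), 'force': array([-0.00262116,  0.32987101,  0.15316542]), 'wrist_torque': array([-0.00548798,  0.02517905,  0.04055478]), 'gripper_force': 0.0, 'opening': 0.0004448411006367645}
```

View pics/s1.png

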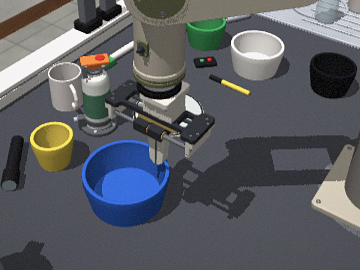

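```bash
python3 - <<'E'
from h import *
m=robot.camera_model('side');i=robot.read_camera('side');c=blob(i,'blue',(170,260,300,390))
for z in(.078,.08,.082): print(z,rim(m,c,z,.088))
x0,y0=100,150
print('tip',proj(m,[(.3493,.3097,.136)])-[x0,y0],'rim -x',proj(m,[(.343,.307,.082),(.351,.307,.082)])-[x0,y0])
print('tip marked from pixel (158,168)?')
cv2.imwrite('pics/s2.png',cv2.resize(i[230:400,180:330],None,fx=4,fy=3.5))
s=robot.camera_model('scene');j=robot.read_camera('scene');c=blob(j,'blue',(340,160,440,240));print(rim(s,c,.082,.088))
E
```

```text
0.078 (array([0.43543731, 0.30680648]), np.float64(0.0019979971705601355))
0.08 (array([0.4339384 , 0.30839426]), np.float64(0.0020510971288941887))
0.082 (array([0.43250823, 0.30998768]), np.float64(0.002103240829732703))
tip [[158.34119553 168.76430297]] rim -x [[161.80760809 189.0363069 ]
 [158.46282697 187.20943118]]
tip marked from pixel (158,168)?
(array([0.43484347, 0.30363401]), np.float64(0.0008057140821076315))
```

View pics/s2.png

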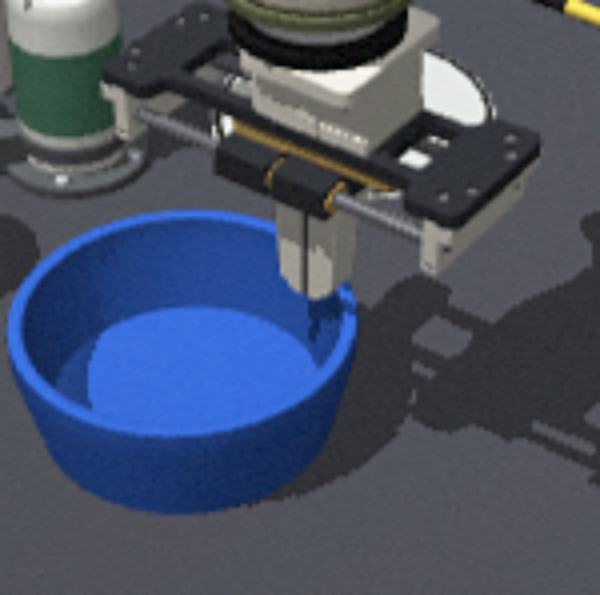

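```bash
python3 - <<'E'
from h import *
m=robot.camera_model('side')
for z in(.130,.135,.140,.145,.150): print(z,proj(m,[(.3493,.3172,z)]))
d=rays(m,(256.3,312.9))[0]; print(m['eye']+d*(.3493-m['eye'][0])/d[0], m['eye']+d*(.3172-m['eye'][1])/d[1])
E
```

```text
0.13 [[255.99251787 323.43165343]]
0.135 [[255.9846721  321.55587234]]
0.14 [[255.97678175 319.66943114]]
0.145 [[255.96884644 317.7722387 ]]
0.15 [[255.96086576 315.86420284]]
[0.3493     0.31610474 0.15679832] [0.34849418 0.3172     0.15818733]
```

>>> arm_command:
  increments: "0.65 0 -1 0 0;0.65 0 -1 0 0;0.65 0 -1 0 0;0.65 0 -1 0 0"

```text
t: 3.45
tool_pos: [0.3458, 0.3079, 0.1556]
orientation: [-2.221, -2.221, 0.001]
force: [0.8, 0.6, -0.7]
opening: 0.0279
gripper_force: 0.0
```

>>> arm_command:
  increments: "0.65 0 0 30 0;0.65 0 0 60 0;0.65 0 0 72 0;0.65 0 0 82 0;0.65 0 0 82 0"

```text
t: 3.95
tool_pos: [0.3455, 0.3077, 0.0733]
orientation: [-2.221, -2.221, 0.003]
force: [-0.3, 0.9, -0.5]
opening: 0.0325
gripper_force: 0.0
```

>>> arm_command:
  increments: "1 0 0 0 0;1 0 0 0 0;1 0 0 0 0;1 0 0 0 0;1 0 0 0 0"

```text
t: 4.45
tool_pos: [0.347, 0.3085, 0.0751]
orientation: [2.221, 2.221, 0.003]
force: [2.2, -1.1, 4.3]
opening: 0.0073
gripper_force: 60.0
```

>>> arm_command:
  increments: "1 0 0 -5 0;1 0 0 -15 0;1 0 0 -40 0;1 0 0 -60 0;1 0 0 -60 0"

```text
t: 4.95
tool_pos: [0.3475, 0.3093, 0.1374]
orientation: [2.221, 2.221, 0.008]
force: [-0.4, 0.6, -2.1]
opening: 0.0074
gripper_force: 60.1
```

>>> arm_command:
  increments: "1 -35 11 0 0;1 -70 22 0 0;1 -105 33 0 0;1 -140 44 0 0;1 -140 44 0 0"

```text
t: 5.45
tool_pos: [0.3902, 0.1645, 0.1329]
orientation: [2.225, 2.217, -0.003]
force: [-0.2, 1.7, -1.8]
opening: 0.0071
gripper_force: 60.2
```

>>> arm_command:
  increments: "1 -35 11 0 0;1 -70 22 0 0;1 -105 33 0 0;1 -134 43 0 0;1 -134 43 0 0"

```text
t: 5.95
tool_pos: [0.4333, 0.0316, 0.1333]
orientation: [2.225, 2.218, -0.002]
force: [0.3, 1.0, -2.1]
opening: 0.0071
gripper_force: 60.2
```

```bash
python3 - <<'E'
from h import *
s=robot.read_state();print(s['tool_pos'],s['force'],s['opening'],s['gripper_force'])
cv2.imwrite('pics/s3.png',np.hstack([robot.read_camera('side')[170:420,130:410],robot.read_camera('scene')[140:390,220:500]]))
E
```

```text
[0.43327808 0.03163135 0.13326668] [ 0.34987175  1.02922201 -2.1292366 ] 0.007112516481987868 60.157084465026855
```

View pics/s3.png

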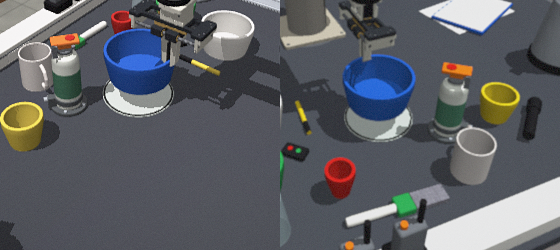

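The bowl is held level over the mat: blue at (139,65) over the mat at (138,95) in the left half. Lower it, let go and rise.

>>> arm_command:
  increments: "1 0 0 30 0;1 0 0 48 0;1 0 0 53 0;1 0 0 55 0;1 0 0 55 0"

```text
t: 6.55
tool_pos: [0.4333, 0.0347, 0.0796]
orientation: [2.22, 2.222, 0.001]
force: [-0.2, 0.6, -0.1]
opening: 0.0075
gripper_force: 60.0
```

>>> arm_command:
  increments: "1 0 0 1 0;1 0 0 1 0;0.65 0 0 1 0;0.65 0 0 1 0;0.65 0 0 1 0"

```text
t: 7.05
tool_pos: [0.4334, 0.0339, 0.0784]
orientation: [2.221, 2.221, 0.001]
force: [0.2, -0.4, 0.0]
opening: 0.0268
gripper_force: 0.0
```

>>> arm_command:
  increments: "0.65 0 0 0 0;0.65 0 0 -30 0;0.65 0 0 -75 0;0.8 0 0 -120 0;1 0 0 -165 0"

```text
t: 7.55
tool_pos: [0.4326, 0.034, 0.2447]
orientation: [-2.221, -2.221, 0.0]
force: [1.1, -0.9, 0.1]
opening: 0.0211
gripper_force: 0.0
```

>>> arm_command:
  increments: "1 0 0 0 0;1 0 0 0 0;1 0 0 0 0"

```text
t: 7.85
tool_pos: [0.4323, 0.034, 0.2416]
orientation: [-2.22, -2.22, 0.002]
force: [-1.3, -0.5, -0.7]
opening: 0.0009
gripper_force: 0.0
```

```bash
cat > nest.py <<'E'
from h import *
import sys
B={'scene':(250,150,400,300),'side':(190,170,330,300)}
HSV['white']=((0,0,120),(180,60,255))
S={n:(robot.camera_model(n),robot.read_camera(n)) for n in B}
base=.003
for k,c in enumerate(sys.argv[1:]):
    print(c,[(n,rim(m,blob(i,c,B[n]),base+.014*k+HGT[c],RAD[c])) for n,(m,i) in S.items()])
s=robot.read_state();print(s['t'],s['tool_pos'],s['force'])
E
python3 nest.py blue
```

```text
blue [('scene', (array([0.51927856, 0.03164318]), np.float64(0.0005255050069186195))), ('side', (array([0.51653848, 0.03543656]), np.float64(0.0006465618911535359)))]
7.95 [0.43197932 0.03404861 0.24103728] [ 0.20100173 -0.24242508 -0.16474241]
```

>>> arm_command:
  increments: "1 115 184 0 0;1 115 184 0 0;1 115 184 0 0;1 115 184 0 0;1 115 184 0 0"

```text
t: 8.45
tool_pos: [0.6182, 0.1512, 0.2387]
orientation: [-2.217, -2.221, 0.006]
force: [-0.8, 0.3, -0.1]
opening: 0.0005
gripper_force: 0.0
```

>>> arm_command:
  increments: "1 0 0 5 0;1 0 0 10 0;1 0 0 15 0;1 0 0 18 0;1 0 0 18 0"

```text
t: 8.95
tool_pos: [0.6162, 0.1484, 0.2247]
orientation: [-2.222, -2.221, 0.001]
force: [-0.3, 1.2, -0.9]
opening: 0.0002
gripper_force: 0.0
```

>>> arm_command:
  increments: "1 0 0 3 0;1 0 0 6 0;1 0 0 8 0;1 0 0 8 0"

```text
t: 9.35
tool_pos: [0.6168, 0.149, 0.2166]
orientation: [-2.221, -2.221, 0.001]
force: [0.3, -0.9, -0.7]
opening: 0.0007
gripper_force: 0.0
```

>>> arm_command:
  increments: "1 0 0 4 0;1 0 0 4 0;1 0 0 4 0"

```text
t: 9.65
tool_pos: [0.6169, 0.149, 0.2128]
orientation: [-2.221, -2.221, 0.0]
force: [-0.0, -0.4, 0.0]
opening: 0.0003
gripper_force: 0.0
```

>>> arm_command:
  increments: "1 0 0 4 0;1 0 0 4 0;1 0 0 4 0"

```text
t: 9.95
tool_pos: [0.6169, 0.149, 0.2088]
orientation: [-2.221, -2.221, 0.001]
force: [-0.4, -0.7, -0.0]
opening: 0.0006
gripper_force: 0.0
```

>>> arm_command:
  increments: "1 0 0 3 0;1 0 0 3 0;1 0 0 3 0"

```text
t: 10.25
tool_pos: [0.6169, 0.149, 0.2059]
orientation: [-2.221, -2.221, 0.0]
force: [1.1, 0.3, -0.1]
opening: 0.0004
gripper_force: 0.0
```

>>> arm_command:
  increments: "1 0 0 3 0;1 0 0 3 0;1 0 0 3 0"

```text
t: 10.55
tool_pos: [0.6169, 0.149, 0.2028]
orientation: [-2.221, -2.221, 0.0]
force: [0.1, -0.6, 1.1]
opening: 0.0
gripper_force: 0.0
```

>>> arm_command:
  increments: "1 0 0 2 0;1 0 0 2 0;1 0 0 2 0"

```text
t: 10.85
tool_pos: [0.617, 0.149, 0.201]
orientation: [-2.221, -2.221, 0.0]
force: [-0.1, -0.3, 0.9]
opening: 0.0002
gripper_force: 0.0
```

>>> arm_command:
  increments: "1 0 0 2 0;1 0 0 2 0;1 0 0 2 0"

```text
t: 11.15
tool_pos: [0.6169, 0.149, 0.199]
orientation: [-2.221, -2.221, 0.0]
force: [-0.0, 1.1, 0.7]
opening: 0.0004
gripper_force: 0.0
```

```bash
python3 - <<'E'
from h import *
cv2.imwrite('pics/s4.png',np.hstack([cv2.resize(robot.read_camera('side')[150:290,130:270],None,fx=2.8,fy=2.8),cv2.resize(robot.read_camera('scene')[140:280,320:460],None,fx=2.8,fy=2.8)]))
E
```

View pics/s4.png

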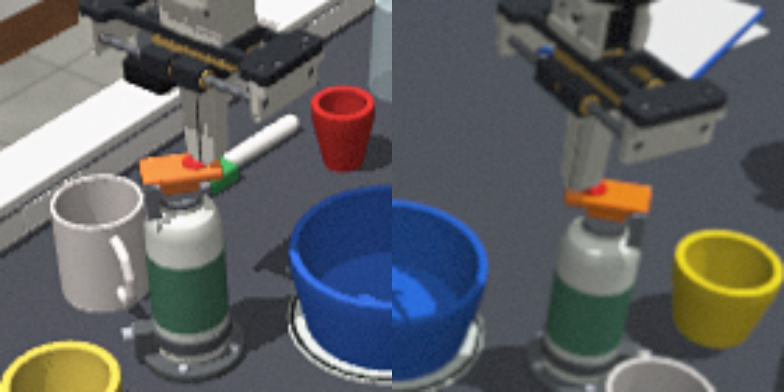

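The cap is still up and the fingertips are just above the red spot at (190,160). So the real tips stand only about 2 mm ahead of the TCP, not 25 mm. Continue down.

>>> arm_command:
  increments: "1 0 0 2 0;1 0 0 2 0;1 0 0 2 0"

```text
t: 11.55
tool_pos: [0.6171, 0.1489, 0.1974]
orientation: [2.221, 2.221, 0.0]
force: [-1.6, -0.9, 3.7]
opening: 0.0005
gripper_force: 1.7
```

>>> arm_command:
  increments: "1 0 0 2 0;1 0 0 2 0;1 0 0 2 0"

```text
t: 11.85
tool_pos: [0.6171, 0.1489, 0.1952]
orientation: [2.221, 2.221, 0.0]
force: [-1.6, -1.6, 4.6]
opening: 0.0005
gripper_force: 2.1
```

>>> arm_command:
  increments: "1 0 0 2 0;1 0 0 2 0;1 0 0 2 0"

```text
t: 12.15
tool_pos: [0.6171, 0.1489, 0.1931]
orientation: [2.221, 2.221, 0.0]
force: [-1.5, -2.1, 4.7]
opening: 0.0006
gripper_force: 2.5
```

>>> arm_command:
  increments: "1 0 0 2 0;1 0 0 2 0;1 0 0 2 0"

```text
t: 12.45
tool_pos: [0.6172, 0.149, 0.1913]
orientation: [2.221, 2.221, 0.0]
force: [-2.5, -2.7, 4.2]
opening: 0.0006
gripper_force: 2.8
```

>>> arm_command:
  increments: "1 0 0 1 0;1 0 0 2 0;1 0 0 2 0;1 0 0 2 0"

```text
t: 12.85
tool_pos: [0.6172, 0.149, 0.1898]
orientation: [2.221, 2.221, 0.001]
force: [-2.6, -2.3, 7.6]
opening: 0.0004
gripper_force: 4.0
```

The force rises and the commanded depth exceeds the measured one, so the cap is fully down. Lift off and go to hover over white's +x rim.

>>> arm_command:
  increments: "1 0 0 1 0;1 0 0 1 0;1 0 0 -20 0;1 0 0 -53 0;1 0 0 -53 0"

```text
t: 13.35
tool_pos: [0.6191, 0.1497, 0.247]
orientation: [2.218, 2.219, 0.01]
force: [1.1, 0.2, 0.4]
opening: 0.0007
gripper_force: 0.0
```

>>> arm_command:
  increments: "1 -220 -60 0 0;1 -220 -60 0 0;0.65 -220 -60 0 0;0.65 -220 -60 0 0;0.65 -220 -60 0 0"

```text
t: 13.85
tool_pos: [0.5556, -0.0739, 0.2409]
orientation: [-2.223, -2.219, 0.002]
force: [0.0, 0.9, -0.2]
opening: 0.0202
gripper_force: 0.0
```

>>> arm_command:
  increments: "0.65 -203 -54 50 0;0.65 -203 -54 50 0;0.65 -203 -54 50 0;0.65 -203 -54 50 0;0.65 -203 -54 50 0"

```text
t: 14.35
tool_pos: [0.5005, -0.2772, 0.1893]
orientation: [-2.223, -2.216, 0.002]
force: [0.7, 1.0, 0.3]
opening: 0.0328
gripper_force: 0.0
```

>>> arm_command:
  increments: "0.65 0 0 0 0;0.65 0 0 0 0;0.65 0 0 0 0"

```text
t: 14.65
tool_pos: [0.5038, -0.2726, 0.1923]
orientation: [2.22, 2.223, 0.001]
force: [-0.3, -0.0, 0.6]
opening: 0.0325
gripper_force: 0.0
```

```bash
python3 - <<'E'
from h import *
s=robot.read_state();print(s['t'],s['tool_pos'])
m=robot.camera_model('wrist');i=robot.read_camera('wrist');cv2.imwrite('pics/w2.png',i)
print(wfit(m,i,'white',.08,((0,0,130),(180,60,255)),200,(0,0,400,240)))
m=robot.camera_model('scene');j=robot.read_camera('scene');cv2.imwrite('pics/sc2.png',j)
HSV['white']=((0,0,120),(180,60,255));print(rim(m,blob(j,'white',(130,215,230,300)),.08,.074))
E
```

```text
14.65 [ 0.50376983 -0.27257584  0.19226543]
(array([ 0.4333, -0.2708]), np.float64(0.0004), array([ 0.4333, -0.2701,  0.0735]), (99, 108, 185, 132))
(array([ 0.43493028, -0.27208013]), np.float64(0.0005476538032090268))
```

View pics/w2.png

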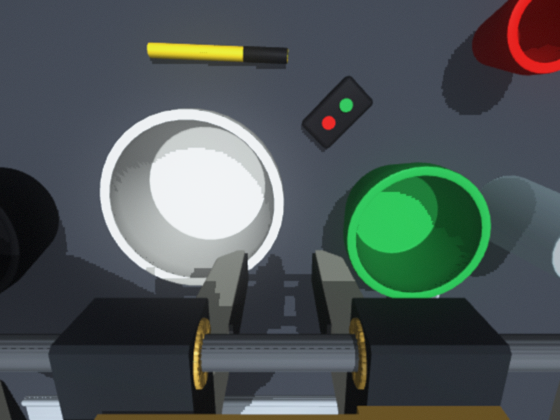

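The wrist picture shows white's rim from (100,190) over (188,108) to (283,200), with the fingers astride its right side. Green is at (419,230), the marker at (217,52) and the remote at (338,112), all clear of the fingers. Grasp white.

>>> arm_command:
  increments: "0.65 1 0 45 0;0.65 1 0 90 0;0.65 1 0 119 0;0.65 1 0 119 0;0.65 1 0 119 0"

```text
t: 15.25
tool_pos: [0.5034, -0.2723, 0.0737]
orientation: [-2.22, -2.222, -0.0]
force: [0.5, 0.2, 0.6]
opening: 0.0326
gripper_force: 0.0
```

>>> arm_command:
  increments: "1 0 0 0 0;1 0 0 0 0;1 0 0 0 0;1 0 0 0 0;1 0 0 0 0"

```text
t: 15.75
tool_pos: [0.5038, -0.2736, 0.0744]
orientation: [2.22, 2.22, 0.001]
force: [-0.6, -0.0, 6.0]
opening: 0.0071
gripper_force: 59.7
```

>>> arm_command:
  increments: "1 0 0 -5 0;1 0 0 -20 0;1 0 0 -55 0;1 0 0 -90 0;1 0 0 -110 0"

```text
t: 16.25
tool_pos: [0.5041, -0.2737, 0.1875]
orientation: [2.219, 2.218, 0.001]
force: [0.7, -0.2, -1.2]
opening: 0.0074
gripper_force: 59.7
```

>>> arm_command:
  increments: "1 0 0 0 0"

```text
t: 16.35
tool_pos: [0.5051, -0.2743, 0.1882]
orientation: [2.216, 2.216, 0.002]
force: [0.0, -1.0, -2.0]
opening: 0.0076
gripper_force: 59.7
```

>>> arm_command:
  increments: "1 38 10 0 0;1 76 20 0 0;1 114 31 0 0;1 152 42 0 0;1 152 42 0 0"

```text
t: 16.85
tool_pos: [0.5451, -0.1163, 0.1815]
orientation: [-2.215, -2.224, -0.001]
force: [-0.8, -0.7, -1.5]
opening: 0.0076
gripper_force: 59.7
```

>>> arm_command:
  increments: "1 38 10 0 0;1 76 20 0 0;1 114 31 0 0;1 153 42 0 0;1 153 42 0 0"

```text
t: 17.35
tool_pos: [0.5869, 0.0359, 0.1817]
orientation: [-2.215, -2.224, -0.0]
force: [-0.6, -0.1, -1.6]
opening: 0.0074
gripper_force: 59.7
```

>>> arm_command:
  increments: "1 0 0 0 0;1 0 0 0 0;1 0 0 0 0"

```text
t: 17.65
tool_pos: [0.5866, 0.0306, 0.1826]
orientation: [-2.223, -2.219, 0.001]
force: [-0.0, -1.0, -0.5]
opening: 0.0069
gripper_force: 59.7
```

```bash
cat > carry.py <<'E'
from h import *
import sys
col=sys.argv[1]; zr=float(sys.argv[2])   # rim height above TCP
s=robot.read_state();z=s['tool_pos'][2]+zr;print(s['t'],s['tool_pos'],s['force'],s['opening'])
HSV['white']=((0,0,120),(180,60,255))
for n,b in(('scene',(240,100,420,290)),('side',(180,110,340,290))):
    m=robot.camera_model(n);i=robot.read_camera(n);cv2.imwrite(f'pics/c_{col}_{n}.png',i)
    try: print(n,rim(m,blob(i,col,b),z,RAD[col]))
    except Exception as e: print(n,e)
E
python3 carry.py white 0.008; python3 - <<'E'
import cv2,numpy as np
a=cv2.imread('pics/c_white_side.png')[100:300,140:360];b=cv2.imread('pics/c_white_scene.png')[90:290,220:440]
cv2.imwrite('pics/c1.png',cv2.resize(np.hstack([a,b]),None,fx=1.8,fy=1.8))
E
```

```text
17.65 [0.58663618 0.03055194 0.18262639] [-0.02006895 -0.97266597 -0.48624033] 0.0069071455956195345
scene (array([0.5265086 , 0.02182428]), np.float64(0.008471498132826482))
side (array([ 0.5590287 , -0.00300494]), np.float64(0.01328461033117633))
```

View pics/c1.png

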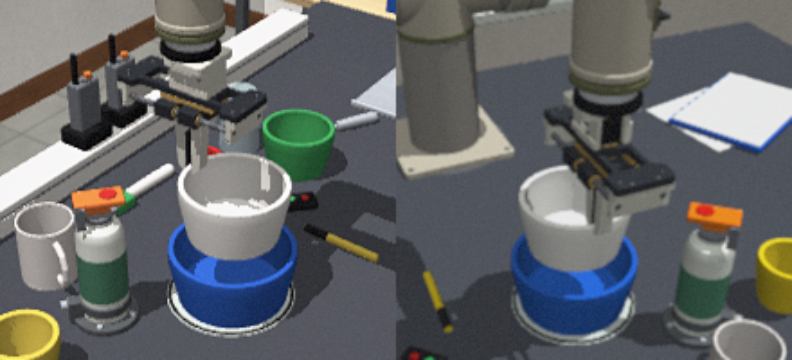

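The picture shows white level above blue: white spans columns 180–291 over blue's 168–297 in the side half, so it is centred within about 2 mm. Lower it.

>>> arm_command:
  increments: "1 2 1 0 0;1 2 1 30 0;1 2 1 60 0;1 2 1 80 0;1 2 1 80 0"

```text
t: 18.25
tool_pos: [0.5853, 0.0339, 0.0992]
orientation: [-2.219, -2.218, 0.007]
force: [-0.8, 0.0, -1.9]
opening: 0.0071
gripper_force: 59.7
```

>>> arm_command:
  increments: "1 0 0 4 0;1 0 0 8 0;1 0 0 10 0;1 0 0 10 0"

```text
t: 18.65
tool_pos: [0.5884, 0.034, 0.0937]
orientation: [2.221, 2.221, 0.001]
force: [-0.5, 0.3, -1.9]
opening: 0.0072
gripper_force: 59.7
```

>>> arm_command:
  increments: "1 0 0 2 0;1 0 0 2 0;1 0 0 2 0"

```text
t: 18.95
tool_pos: [0.5885, 0.034, 0.0916]
orientation: [2.221, 2.221, 0.001]
force: [0.7, 0.9, -0.1]
opening: 0.0072
gripper_force: 59.7
```

>>> arm_command:
  increments: "0.85 0 0 1 0;0.65 0 0 1 0;0.65 0 0 1 0;0.65 0 0 1 0;0.65 0 0 1 0"

```text
t: 19.45
tool_pos: [0.5879, 0.034, 0.09]
orientation: [-2.221, -2.221, 0.0]
force: [-0.8, -0.5, -0.3]
opening: 0.032
gripper_force: 0.0
```

>>> arm_command:
  increments: "0.65 0 0 -30 0;0.65 0 0 -75 0;0.8 0 0 -120 0;1 0 0 -151 0;1 0 0 -151 0"

```text
t: 19.95
tool_pos: [0.591, 0.034, 0.2479]
orientation: [2.216, 2.216, 0.011]
force: [-0.1, -0.1, 0.3]
opening: 0.013
gripper_force: 0.0
```

```bash
python3 nest.py blue white
```

```text
blue [('scene', (array([0.55209439, 0.01018669]), np.float64(0.011870628322069523))), ('side', (array([0.49113696, 0.06390114]), np.float64(0.011881459749194212)))]
white [('scene', (array([0.51930252, 0.03472008]), np.float64(0.0010928165981782673))), ('side', (array([0.51943115, 0.03737658]), np.float64(0.0009638431804060752)))]
20.05 [0.58855818 0.03400857 0.24195712] [0.43511951 0.86077657 0.68755174]
```

White is nested at (.519,.036), with both views agreeing at seat height. Spray it, then go to green, on its -x rim at x = .565.

>>> arm_command:
  increments: "1 115 29 0 0;1 115 29 0 0;1 115 29 0 0;1 115 29 0 0;1 115 29 0 0"

```text
t: 20.55
tool_pos: [0.6162, 0.1486, 0.2392]
orientation: [-2.22, -2.222, 0.004]
force: [1.3, -0.1, -0.2]
opening: 0.0008
gripper_force: 0.0
```

>>> arm_command:
  increments: "1 0 0 20 0;1 0 0 36 0;1 0 0 42 0;1 0 0 47 0;1 0 0 50 0"

```text
t: 21.05
tool_pos: [0.6168, 0.148, 0.1912]
orientation: [2.222, 2.22, -0.001]
force: [-4.1, -3.3, 5.4]
opening: 0.0005
gripper_force: 3.0
```

>>> arm_command:
  increments: "1 0 0 3 0;1 0 0 4 0;1 0 0 4 0;1 0 0 4 0"

```text
t: 21.45
tool_pos: [0.6172, 0.1482, 0.1894]
orientation: [2.221, 2.22, 0.0]
force: [-8.3, -4.6, 11.8]
opening: -0.0
gripper_force: 6.7
```

>>> arm_command:
  increments: "1 0 0 -20 0;1 0 0 -54 0;1 0 0 -54 0"

```text
t: 21.75
tool_pos: [0.6198, 0.1496, 0.2475]
orientation: [2.218, 2.218, 0.013]
force: [1.0, -0.1, 0.7]
opening: 0.0008
gripper_force: 0.0
```

>>> arm_command:
  increments: "1 -225 -26 0 0;1 -225 -26 0 0;0.65 -225 -26 0 0;0.65 -225 -26 0 0;0.65 -225 -26 0 0"

```text
t: 22.25
tool_pos: [0.5906, -0.0796, 0.2412]
orientation: [2.223, 2.218, 0.0]
force: [-0.3, 1.2, -0.6]
opening: 0.0198
gripper_force: 0.0
```

>>> arm_command:
  increments: "0.65 -225 -26 48 0;0.65 -225 -26 48 0;0.65 -225 -26 48 0;0.65 -225 -26 48 0;0.65 -225 -26 48 0"

```text
t: 22.75
tool_pos: [0.564, -0.3043, 0.1921]
orientation: [2.223, 2.219, -0.0]
force: [-0.6, 1.3, 0.1]
opening: 0.0326
gripper_force: 0.0
```

>>> arm_command:
  increments: "0.65 0 0 0 0;0.65 0 0 0 0;0.65 0 0 0 0"

```text
t: 23.05
tool_pos: [0.5656, -0.3001, 0.1934]
orientation: [2.22, 2.222, 0.001]
force: [-0.2, -0.5, -0.2]
opening: 0.0326
gripper_force: 0.0
```

```bash
python3 - <<'E'
from h import *
s=robot.read_state();print(s['t'],s['tool_pos'])
m=robot.camera_model('wrist');i=robot.read_camera('wrist');cv2.imwrite('pics/w3.png',i)
print(wfit(m,i,'green',.078,((50,100,60),(85,255,255)),215))
for n,b in(('scene',(130,250,260,370)),('side',(260,140,350,215))):
    m=robot.camera_model(n);j=robot.read_camera(n);print(n,rim(m,blob(j,'green',b),.078,.060))
E
python3 nest.py white
```

```text
23.05 [ 0.56555617 -0.30006584  0.1934286 ]
(array([ 0.6179, -0.2991]), np.float64(0.0005), array([ 0.6179, -0.2987,  0.0596]), (272, 128, 148, 142))
scene (array([ 0.62243062, -0.30181219]), np.float64(0.00039532799698896323))
side (array([ 0.61876295, -0.29782227]), np.float64(0.0010504400568642229))
white [('scene', (array([0.50212491, 0.04359065]), np.float64(0.0006990912280775092))), ('side', (array([0.53080201, 0.02053849]), np.float64(0.0007463165113097914)))]
23.3 [ 0.56555574 -0.30004077  0.19352693] [ 0.03071503 -0.23117459 -0.23278701]
```

View pics/w3.png

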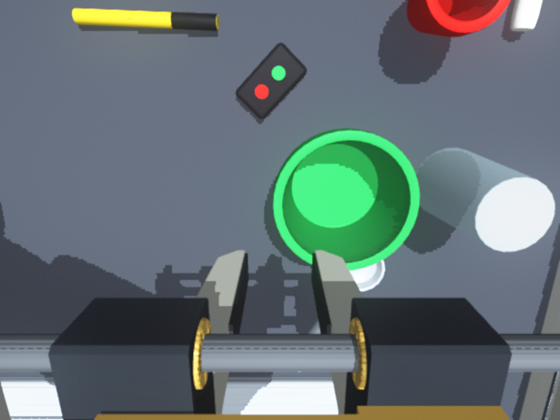

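The wrist picture shows green's rim from (273,200) over (347,130) to (419,195), with the fingers astride its left side. The tumbler at (500,205) and spoon at (365,275) are clear. The centre is about (.6195,-.2995). Grasp.

>>> arm_command:
  increments: "0.65 0 -2 45 0;0.65 0 -2 90 0;0.65 0 -2 122 0;0.65 0 -2 122 0;0.65 0 -2 122 0"

```text
t: 23.8
tool_pos: [0.563, -0.3005, 0.0714]
orientation: [-2.22, -2.221, 0.0]
force: [-0.2, 0.1, 0.9]
opening: 0.0325
gripper_force: 0.0
```

>>> arm_command:
  increments: "1 0 0 0 0;1 0 0 0 0;1 0 0 0 0;1 0 0 0 0;1 0 0 0 0"

```text
t: 24.3
tool_pos: [0.5639, -0.3015, 0.0726]
orientation: [2.22, 2.22, 0.001]
force: [-1.0, 0.7, 6.6]
opening: 0.0069
gripper_force: 59.9
```

>>> arm_command:
  increments: "1 0 0 -5 0;1 0 0 -20 0;1 0 0 -60 0;1 0 0 -100 0;1 0 0 -125 0"

```text
t: 24.8
tool_pos: [0.564, -0.3016, 0.2009]
orientation: [2.218, 2.218, 0.001]
force: [0.7, -0.5, -0.6]
opening: 0.0071
gripper_force: 59.9
```

>>> arm_command:
  increments: "1 42 -12 0 0;1 84 -25 0 0;1 126 -38 0 0;1 168 -50 0 0;1 168 -50 0 0"

```text
t: 25.3
tool_pos: [0.5119, -0.1286, 0.1969]
orientation: [-2.217, -2.225, -0.002]
force: [0.2, -0.6, -1.3]
opening: 0.0071
gripper_force: 60.0
```

>>> arm_command:
  increments: "1 42 -12 0 0;1 84 -25 0 0;1 126 -38 0 0;1 168 -50 0 0;1 168 -50 0 0"

```text
t: 25.8
tool_pos: [0.4621, 0.0388, 0.1971]
orientation: [-2.216, -2.226, -0.003]
force: [-0.2, -0.5, -1.4]
opening: 0.0067
gripper_force: 60.0
```

>>> arm_command:
  increments: "1 0 0 0 0;1 0 0 0 0;1 0 0 0 0"

```text
t: 26.1
tool_pos: [0.4634, 0.0337, 0.1963]
orientation: [2.223, 2.219, -0.0]
force: [-0.1, -0.4, -0.7]
opening: 0.0073
gripper_force: 60.0
```

```bash
python3 carry.py green 0.007
```

```text
26.1 [0.46342556 0.03373303 0.196263  ] [-0.10072002 -0.40100459 -0.67879506] 0.007339728255282073
scene (array([0.52740567, 0.03022156]), np.float64(0.001384864330081507))
side (array([0.51648774, 0.04387299]), np.float64(0.007975795441572203))
```

```bash
cat > ext.py <<'E'
from h import *
import sys
col=sys.argv[1]; z=float(sys.argv[2]); use=sys.argv[3].split(',')  # e.g. sceneL,sceneR,sideL
I={n:cv2.imread(f'pics/c_{col}_{n}.png') for n in('scene','side')}
B={'scene':(240,100,420,290),'side':(180,110,340,290)}; O=[]
for u in use:
    n=u[:-1]; c=blob(I[n],col,B[n])[:,0]; y0=c[:,1].min(); 
    O.append((robot.camera_model(n),c[:,0].min() if u[-1]=='L' else c[:,0].max()+1,u[-1]))
t=np.linspace(0,2*np.pi,180)
def res(c):
    o=[]
    for m,v,s in O:
        q=proj(m,np.c_[c[0]+RAD[col]*np.cos(t),c[1]+RAD[col]*np.sin(t),np.full(180,z)])[:,0]
        o.append((q.min() if s=='L' else q.max())-v)
    return o
f=least_squares(res,[.519,.035]); print([o[1] for o in O],f.x,f.fun, 'at .519,.0355:',res([.519,.0355]))
E
python3 ext.py green .203 sceneL,sceneR,sideL; python3 ext.py green .203 sceneL,sceneR,sideR
```

```text
[np.int32(295), np.int32(347), np.int32(244)] [0.5153142  0.03538911] [ 0.01933468 -0.02343655 -0.00507117] at .519,.0355: [np.float64(0.679445301707517), np.float64(0.8044654699796752), np.float64(-1.3086378779123606)]
[np.int32(295), np.int32(347), np.int32(292)] [0.53081135 0.02794671] [-0.35450069  0.41604175  0.08360933] at .519,.0355: [np.float64(0.679445301707517), np.float64(0.8044654699796752), np.float64(2.586425665960917)]
```

The alignment agrees to about a pixel. Lower it.

>>> arm_command:
  increments: "1 0 0 30 0;1 0 0 60 0;1 0 0 78 0;1 0 0 84 0;1 0 0 84 0"

```text
t: 26.7
tool_pos: [0.4625, 0.0345, 0.1113]
orientation: [-2.221, -2.219, 0.002]
force: [-0.2, -0.2, -0.7]
opening: 0.0073
gripper_force: 60.0
```

>>> arm_command:
  increments: "1 0 0 3 0;1 0 0 6 0;1 0 0 9 0;1 0 0 9 0"

```text
t: 27.1
tool_pos: [0.4635, 0.035, 0.1036]
orientation: [2.221, 2.221, 0.001]
force: [-0.5, -0.1, 0.7]
opening: 0.0069
gripper_force: 60.0
```

>>> arm_command:
  increments: "1 0 0 1 0;1 0 0 2 0;1 0 0 2 0"

```text
t: 27.4
tool_pos: [0.4636, 0.035, 0.1035]
orientation: [2.22, 2.221, 0.001]
force: [-10.3, -1.2, 19.7]
opening: 0.0071
gripper_force: 60.0
```

>>> arm_command:
  increments: "1 0 0 -2 0;0.85 0 0 -2 0;0.65 0 0 -2 0;0.65 0 0 -2 0;0.65 0 0 -2 0"

```text
t: 27.9
tool_pos: [0.4629, 0.035, 0.1028]
orientation: [-2.221, -2.221, 0.0]
force: [-0.0, 0.3, 0.3]
opening: 0.0309
gripper_force: 0.0
```

>>> arm_command:
  increments: "0.65 0 0 -30 0;0.65 0 0 -75 0;0.8 0 0 -110 0;1 0 0 -137 0;1 0 0 -137 0"

```text
t: 28.4
tool_pos: [0.4654, 0.035, 0.2448]
orientation: [2.217, 2.218, 0.008]
force: [1.2, -0.5, 0.7]
opening: 0.0127
gripper_force: 0.0
```

```bash
python3 - <<'E'
from h import *
HSV['white']=((0,0,120),(180,60,255))
V=[]
for n,b in(('scene',(250,150,400,300)),('side',(190,170,330,300))):
    m=robot.camera_model(n);i=robot.read_camera(n);c=blob(i,'green',b);V.append((m,c));print(n,rim(m,c,.109,.060))
    w=blob(i,'white',b); print('white',rim(m,w,.097,.074))
print(two(V,'green'));s=robot.read_state();print(s['t'],s['tool_pos'])
E
```

```text
scene (array([0.52431872, 0.031471  ]), np.float64(0.0016976151337273998))
white (array([0.54683301, 0.01865316]), np.float64(0.009317600921871486))
side (array([0.5175909 , 0.03812662]), np.float64(0.0011161458188396812))
white (array([0.50102013, 0.06378533]), np.float64(0.00965760593504394))
(np.float64(0.10600000000000007), np.float64(0.0013448890829574575), [(array([0.52059947, 0.03331805]), np.float64(0.0016483423768054774)), (array([0.52002887, 0.03453589]), np.float64(0.0010896411358803195))])
28.5 [0.46331243 0.03499406 0.24016637]
```

Green is seated: rim at .106–.108, centre (.520,.034). Spray, then hover at yellow's -x rim.

>>> arm_command:
  increments: "1 114 154 0 0;1 114 154 0 0;1 114 154 0 0;1 114 154 0 0;1 114 154 0 0"

```text
t: 29.0
tool_pos: [0.6176, 0.1516, 0.2336]
orientation: [-2.215, -2.22, 0.009]
force: [0.0, -0.6, -0.9]
opening: 0.0008
gripper_force: 0.0
```

>>> arm_command:
  increments: "1 0 0 20 0;1 0 0 35 0;1 0 0 41 0;1 0 0 46 0;1 0 0 49 0"

```text
t: 29.5
tool_pos: [0.6164, 0.1485, 0.1914]
orientation: [-2.222, -2.221, 0.001]
force: [-4.3, -2.2, 5.1]
opening: 0.0007
gripper_force: 2.9
```

>>> arm_command:
  increments: "1 0 0 3 0;1 0 0 4 0;1 0 0 4 0;1 0 0 4 0"

```text
t: 29.9
tool_pos: [0.6169, 0.1486, 0.1895]
orientation: [2.221, 2.22, 0.001]
force: [-8.0, -3.0, 10.8]
opening: 0.0009
gripper_force: 6.2
```

>>> arm_command:
  increments: "1 0 0 -20 0;1 0 0 -53 0;1 0 0 -53 0"

```text
t: 30.2
tool_pos: [0.6197, 0.1493, 0.2465]
orientation: [2.218, 2.217, 0.013]
force: [1.1, -0.0, 1.7]
opening: 0.0004
gripper_force: 0.0
```

>>> arm_command:
  increments: "1 168 -28 0 0;1 168 -28 0 0;0.65 168 -28 0 0;0.65 168 -28 48 0;0.65 168 -28 48 0"

```text
t: 30.7
tool_pos: [0.5852, 0.319, 0.1854]
orientation: [-2.215, -2.223, 0.011]
force: [-0.7, -1.4, -0.8]
opening: 0.0197
gripper_force: 0.0
```

>>> arm_command:
  increments: "0.65 0 0 0 0;0.65 0 0 0 0;0.65 0 0 0 0"

```text
t: 31.0
tool_pos: [0.5906, 0.3161, 0.1945]
orientation: [2.222, 2.218, 0.005]
force: [-0.3, 0.2, 0.4]
opening: 0.0323
gripper_force: 0.0
```

```bash
python3 - <<'E'
from h import *
s=robot.read_state();print(s['t'],s['tool_pos'],s['opening'])
m=robot.camera_model('wrist');i=robot.read_camera('wrist');cv2.imwrite('pics/w4.png',i)
print(wfit(m,i,'yellow',.076,((18,100,60),(36,255,255)),225))
for n,b in(('scene',(390,200,480,285)),('side',(110,250,190,340))):
    m=robot.camera_model(n);j=robot.read_camera(n);print(n,rim(m,blob(j,'yellow',b),.076,.046))
E
```

```text
31.0 [0.59061808 0.31611456 0.19452611] 0.0322730878408329
(array([0.6297, 0.319 ]), np.float64(0.0005), array([0.6297, 0.3192, 0.0458]), (273, 144, 112, 109))
scene (array([0.63279778, 0.31361489]), np.float64(0.000577696980128803))
side (array([0.62993844, 0.31879278]), np.float64(0.0006407584003617007))
```

>>> arm_command:
  increments: "0.65 1 -1 45 0;0.65 1 -1 90 0;0.65 1 -1 124 0;0.65 1 -1 124 0;0.65 1 -1 124 0"

```text
t: 31.65
tool_pos: [0.5882, 0.3177, 0.0687]
orientation: [-2.222, -2.221, 0.001]
force: [1.1, 0.6, 1.5]
opening: 0.0324
gripper_force: 0.0
```

>>> arm_command:
  increments: "1 0 0 0 0;1 0 0 0 0;1 0 0 0 0;1 0 0 0 0;1 0 0 0 0"

```text
t: 32.15
tool_pos: [0.5891, 0.3184, 0.0699]
orientation: [2.221, 2.221, 0.004]
force: [-1.1, -1.4, 5.9]
opening: 0.0076
gripper_force: 58.7
```

>>> arm_command:
  increments: "1 0 0 -5 0;1 0 0 -20 0;1 0 0 -60 0;1 0 0 -100 0;1 0 0 -140 0"

```text
t: 32.65
tool_pos: [0.5877, 0.318, 0.2105]
orientation: [-2.221, -2.222, -0.0]
force: [0.5, 0.5, -1.5]
opening: 0.0077
gripper_force: 58.7
```

>>> arm_command:
  increments: "1 0 -40 0 0;1 0 -80 0 0;1 0 -111 0 0;1 -25 -111 0 0;1 -60 -111 0 0"

```text
t: 33.15
tool_pos: [0.4759, 0.2589, 0.2094]
orientation: [2.217, 2.225, 0.002]
force: [1.2, -1.4, 0.4]
opening: 0.0073
gripper_force: 58.7
```

>>> arm_command:
  increments: "1 -45 0 0 0;1 -90 0 0 0;1 -135 0 0 0;1 -180 0 0 0;1 -223 0 0 0"

```text
t: 33.65
tool_pos: [0.4768, 0.0333, 0.2094]
orientation: [2.22, 2.221, 0.002]
force: [1.2, -0.4, -0.6]
opening: 0.0074
gripper_force: 58.7
```

>>> arm_command:
  increments: "1 0 0 0 0;1 0 0 0 0;1 0 0 0 0;1 0 0 0 0"

```text
t: 34.05
tool_pos: [0.477, 0.0363, 0.2083]
orientation: [-2.219, -2.223, -0.001]
force: [0.9, -0.1, -1.5]
opening: 0.0075
gripper_force: 58.7
```

```bash
python3 carry.py yellow 0.007;python3 ext.py yellow .216 sceneL,sceneR,sideL
```

```text
34.05 [0.47700949 0.03627529 0.20828514] [ 0.88203506 -0.1445372  -1.4734276 ] 0.0075146766786888565
scene (array([0.52510475, 0.0327983 ]), np.float64(0.0012088258791489962))
side (array([0.51921509, 0.04662285]), np.float64(0.006346645716921279))
[np.int32(302), np.int32(342), np.int32(249)] [0.51731168 0.03655063] [-0.10707588  0.12411259  0.0210918 ] at .519,.0355: [np.float64(-0.23181379036060434), np.float64(0.07010909829136835), np.float64(-0.29344256284511516)]
```

>>> arm_command:
  increments: "1 -2 1 30 0;1 -2 1 60 0;1 -2 1 78 0;1 -2 1 86 0;1 -2 1 86 0"

```text
t: 34.65
tool_pos: [0.4771, 0.0336, 0.1209]
orientation: [-2.219, -2.221, 0.003]
force: [-0.7, -0.6, -0.1]
opening: 0.0076
gripper_force: 58.7
```

>>> arm_command:
  increments: "1 0 0 2 0;1 0 0 4 0;1 0 0 6 0;1 0 0 6 0"

```text
t: 35.05
tool_pos: [0.4782, 0.033, 0.1163]
orientation: [2.221, 2.221, 0.001]
force: [-0.1, -0.3, -1.0]
opening: 0.0074
gripper_force: 58.7
```

>>> arm_command:
  increments: "1 0 0 1 0;1 0 0 1 0;1 0 0 1 0"

```text
t: 35.35
tool_pos: [0.4781, 0.033, 0.1152]
orientation: [2.221, 2.221, 0.0]
force: [0.8, -0.2, -0.8]
opening: 0.0076
gripper_force: 58.7
```

>>> arm_command:
  increments: "1 0 0 1 0;1 0 0 1 0;1 0 0 1 0"

```text
t: 35.65
tool_pos: [0.4782, 0.0328, 0.115]
orientation: [2.221, 2.221, -0.0]
force: [-4.2, -1.6, 7.4]
opening: 0.0078
gripper_force: 58.8
```

>>> arm_command:
  increments: "0.85 0 0 0 0;0.65 0 0 0 0;0.65 0 0 0 0;0.65 0 0 0 0;0.65 0 0 0 0"

```text
t: 36.15
tool_pos: [0.4779, 0.033, 0.1139]
orientation: [-2.221, -2.221, 0.0]
force: [0.2, -0.3, 0.5]
opening: 0.0322
gripper_force: 0.0
```

>>> arm_command:
  increments: "0.65 0 0 -30 0;0.65 0 0 -75 0;0.8 0 0 -110 0;1 0 0 -126 0;1 0 0 -126 0"

```text
t: 36.65
tool_pos: [0.4795, 0.033, 0.2426]
orientation: [2.219, 2.219, 0.005]
force: [0.6, 0.5, -0.3]
opening: 0.0127
gripper_force: 0.0
```

```bash
python3 - <<'E'
from h import *
V=[]
for n,b in(('scene',(250,150,400,300)),('side',(190,170,330,300))):
    m=robot.camera_model(n);i=robot.read_camera(n);c=blob(i,'yellow',b);V.append((m,c));print(n,rim(m,c,.121,.046))
print(two(V,'yellow'));s=robot.read_state();print(s['t'],s['tool_pos'])
E
```

```text
scene (array([0.52253979, 0.03011667]), np.float64(0.0012595870989271592))
side (array([0.51953291, 0.0342137 ]), np.float64(0.000745634029488822))
(np.float64(0.12000000000000008), np.float64(0.002475000547159584), [(array([0.52133823, 0.03075866]), np.float64(0.0012360093193532877)), (array([0.52034526, 0.03302574]), np.float64(0.0007313662225139991))])
36.75 [0.47756248 0.03304265 0.23855667]
```

Yellow is seated at (.521,.032) with its rim at .120. Spray, then hover at red's -x rim.

>>> arm_command:
  increments: "1 116 139 0 0;1 116 139 0 0;1 116 139 0 0;1 116 139 0 0;1 116 139 0 0"

```text
t: 37.25
tool_pos: [0.617, 0.1513, 0.2346]
orientation: [-2.216, -2.221, 0.008]
force: [-0.6, -0.9, 0.1]
opening: 0.0006
gripper_force: 0.0
```

>>> arm_command:
  increments: "1 0 0 20 0;1 0 0 35 0;1 0 0 41 0;1 0 0 46 0;1 0 0 49 0"

```text
t: 37.75
tool_pos: [0.6163, 0.1485, 0.1911]
orientation: [-2.222, -2.221, 0.001]
force: [-5.1, -1.7, 5.5]
opening: 0.0007
gripper_force: 2.9
```

>>> arm_command:
  increments: "1 0 0 3 0;1 0 0 4 0;1 0 0 4 0;1 0 0 4 0"

```text
t: 38.15
tool_pos: [0.6169, 0.1486, 0.1894]
orientation: [2.221, 2.221, 0.001]
force: [-8.2, -3.9, 11.7]
opening: 0.0002
gripper_force: 6.5
```

>>> arm_command:
  increments: "1 0 0 -20 0;1 0 0 -53 0;1 0 0 -53 0"

```text
t: 38.45
tool_pos: [0.6197, 0.1494, 0.2464]
orientation: [2.218, 2.217, 0.013]
force: [0.6, 1.0, 0.8]
opening: 0.0003
gripper_force: 0.0
```

>>> arm_command:
  increments: "1 -240 45 0 0;1 -240 45 0 0;0.7 -240 45 0 0;0.7 -240 45 0 0;0.7 -240 45 0 0"

```text
t: 38.95
tool_pos: [0.6622, -0.0936, 0.2399]
orientation: [2.221, 2.22, 0.001]
force: [1.4, -0.4, 0.2]
opening: 0.0198
gripper_force: 0.0
```

>>> arm_command:
  increments: "0.7 -50 9 48 0;0.7 -50 9 48 0;0.7 -50 9 48 0;0.7 -50 9 48 0;0.7 -50 9 48 0"

```text
t: 39.45
tool_pos: [0.6718, -0.1393, 0.1939]
orientation: [2.218, 2.222, 0.002]
force: [-0.4, 0.3, 0.3]
opening: 0.0277
gripper_force: 0.0
```

```bash
python3 - <<'E'
from h import *
s=robot.read_state();print(s['t'],s['tool_pos'],s['opening'])
m=robot.camera_model('wrist');i=robot.read_camera('wrist');cv2.imwrite('pics/w5.png',i)
h=cv2.cvtColor(i,cv2.COLOR_BGR2HSV);i2=i.copy();i2[(h[...,0]>170)&(h[...,1]>150)]=(0,0,250)
print(wfit(m,i2,'red',.074,((0,150,60),(5,255,255)),225))
for n,b in(('scene',(240,275,320,355)),('side',(215,165,285,225))):
    m=robot.camera_model(n);j=robot.read_camera(n);print(n,rim(m,blob(j,'red',b),.074,.032))
E
```

```text
39.45 [ 0.67183683 -0.13927153  0.19386315] 0.027688609803272566
(array([ 0.697, -0.138]), np.float64(0.0006), array([ 0.697 , -0.1377,  0.0317]), (273, 163, 77, 77))
scene (array([ 0.70099122, -0.14247177]), np.float64(0.0007709202459343526))
side (array([ 0.69681523, -0.13802986]), np.float64(0.0010974229613570773))
```

View pics/w5.png

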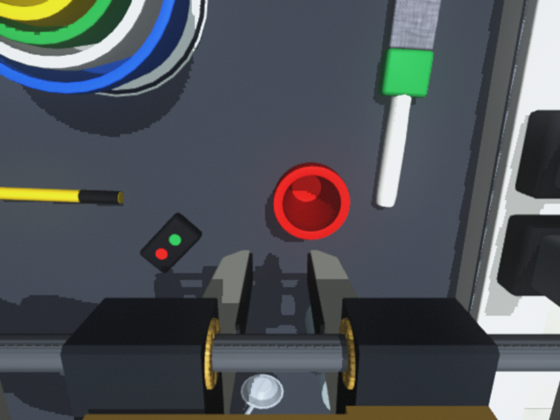

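The wrist picture shows red's rim centred at (312,201), with the fingers astride its left side, and the nest concentric at top left. Grasp red.

>>> arm_command:
  increments: "0.7 1 -1 45 0;0.7 1 -1 90 0;0.7 1 -1 125 0;0.7 1 -1 125 0;0.7 1 -1 125 0"

```text
t: 40.1
tool_pos: [0.6701, -0.1393, 0.0678]
orientation: [-2.22, -2.222, 0.0]
force: [0.3, -0.6, 0.6]
opening: 0.0279
gripper_force: 0.0
```

>>> arm_command:
  increments: "1 0 0 0 0;1 0 0 0 0;1 0 0 0 0;1 0 0 0 0;1 0 0 0 0"

```text
t: 40.6
tool_pos: [0.6711, -0.14, 0.0692]
orientation: [2.22, 2.22, 0.002]
force: [-2.3, 0.7, 6.9]
opening: 0.0076
gripper_force: 57.3
```

>>> arm_command:
  increments: "1 0 0 -5 0;1 0 0 -20 0;1 0 0 -60 0;1 0 0 -105 0;1 0 0 -145 0"

```text
t: 41.1
tool_pos: [0.67, -0.1401, 0.2154]
orientation: [2.221, 2.22, 0.001]
force: [0.5, -0.3, -0.1]
opening: 0.0072
gripper_force: 57.2
```

>>> arm_command:
  increments: "1 30 -31 0 0;1 60 -62 0 0;1 90 -93 0 0;1 120 -124 0 0;1 150 -155 0 0"

```text
t: 41.6
tool_pos: [0.5138, 0.0109, 0.2132]
orientation: [2.221, 2.22, 0.002]
force: [0.0, 0.5, 0.9]
opening: 0.0074
gripper_force: 57.2
```

>>> arm_command:
  increments: "1 22 -22 0 0;1 22 -22 0 0;1 22 -22 0 0;1 22 -22 0 0"

```text
t: 42.0
tool_pos: [0.4938, 0.0314, 0.2129]
orientation: [2.221, 2.22, 0.001]
force: [-0.6, 0.1, -0.4]
opening: 0.0074
gripper_force: 57.2
```

```bash
python3 carry.py red 0.007;python3 ext.py red .219 sceneL,sceneR,sideL
```

```text
42.0 [0.4937716  0.03141367 0.21286601] [-0.59425328  0.12394642 -0.3727647 ] 0.0074286763533742564
scene (array([0.53369738, 0.02530156]), np.float64(0.002159399108255501))
side (array([0.52070727, 0.04745912]), np.float64(0.00568232092606397))
[np.int32(307), np.int32(334), np.int32(256)] [0.51747487 0.03268185] [-0.50711746  0.55950145  0.06639079] at .519,.0355: [np.float64(0.8882167109890702), np.float64(1.9739727338017587), np.float64(-1.1966238790159878)]
```

>>> arm_command:
  increments: "1 0 1 30 0;1 0 1 60 0;1 0 1 74 0;1 0 1 80 0;1 0 1 80 0"

```text
t: 42.6
tool_pos: [0.4939, 0.0317, 0.1317]
orientation: [-2.221, -2.22, 0.001]
force: [0.6, -0.3, -0.7]
opening: 0.0074
gripper_force: 57.2
```

>>> arm_command:
  increments: "1 0 0 2 0;1 0 0 4 0;1 0 0 4 0"

```text
t: 42.9
tool_pos: [0.4946, 0.032, 0.1288]
orientation: [2.221, 2.221, 0.001]
force: [0.5, 0.7, -1.4]
opening: 0.0073
gripper_force: 57.2
```

>>> arm_command:
  increments: "1 0 0 1 0;1 0 0 1 0;1 0 0 1 0"

```text
t: 43.2
tool_pos: [0.4944, 0.032, 0.1285]
orientation: [2.221, 2.221, 0.001]
force: [-5.2, -0.3, 7.4]
opening: 0.0075
gripper_force: 57.3
```

Contact, so red is seated. Release, rise, spray and retreat.

>>> arm_command:
  increments: "0.85 0 0 0 0;0.7 0 0 0 0;0.7 0 0 0 0;0.7 0 0 0 0;0.7 0 0 0 0"

```text
t: 43.7
tool_pos: [0.494, 0.032, 0.1269]
orientation: [-2.221, -2.221, 0.0]
force: [-0.4, -0.6, 0.6]
opening: 0.0276
gripper_force: 0.0
```

>>> arm_command:
  increments: "0.7 0 0 -30 0;0.7 0 0 -75 0;0.8 0 0 -100 0;1 0 0 -112 0;1 0 0 -112 0"

```text
t: 44.2
tool_pos: [0.495, 0.032, 0.2406]
orientation: [2.22, 2.22, 0.003]
force: [-0.4, 0.5, -0.2]
opening: 0.0086
gripper_force: 0.0
```

```bash
python3 - <<'E'
from h import *
V=[]
for n,b in(('scene',(250,150,360,300)),('side',(230,170,330,300))):
    m=robot.camera_model(n);i=robot.read_camera(n);c=blob(i,'red',b);V.append((m,c));print(n,rim(m,c,.133,.032))
print(two(V,'red'));s=robot.read_state();print(s['t'],s['tool_pos'])
E
```

```text
scene (array([0.52685781, 0.02728911]), np.float64(0.0021100754608170185))
side (array([0.52040319, 0.03297689]), np.float64(0.0010321777069024756))
(np.float64(0.1300000000000001), np.float64(0.0005688107210426067), [(array([0.52310749, 0.02882141]), np.float64(0.0020506324738233145)), (array([0.5228415, 0.0293242]), np.float64(0.0010249092886069427))])
44.3 [0.49342861 0.0320137  0.23745612]
```

>>> arm_command:
  increments: "1 117 123 0 0;1 117 123 0 0;1 117 123 0 0;1 117 123 0 0;1 117 123 0 0"

```text
t: 44.8
tool_pos: [0.6167, 0.1509, 0.2348]
orientation: [-2.216, -2.222, 0.006]
force: [0.0, -0.5, -0.3]
opening: 0.0005
gripper_force: 0.0
```

>>> arm_command:
  increments: "1 0 0 20 0;1 0 0 34 0;1 0 0 40 0;1 0 0 45 0;1 0 0 48 0"

```text
t: 45.3
tool_pos: [0.6164, 0.1484, 0.1912]
orientation: [-2.222, -2.221, 0.001]
force: [-4.7, -2.1, 5.5]
opening: 0.0005
gripper_force: 2.9
```

>>> arm_command:
  increments: "1 0 0 3 0;1 0 0 4 0;1 0 0 4 0;1 0 0 4 0"

```text
t: 45.7
tool_pos: [0.6169, 0.1485, 0.1894]
orientation: [2.221, 2.22, 0.001]
force: [-9.2, -3.3, 10.9]
opening: 0.0007
gripper_force: 6.7
```

>>> arm_command:
  increments: "1 0 0 -20 0;1 0 0 -52 0;1 0 0 -70 0;1 0 0 -70 0"

```text
t: 46.1
tool_pos: [0.6191, 0.1493, 0.2616]
orientation: [2.218, 2.218, 0.01]
force: [0.4, 0.5, 0.8]
opening: 0.0007
gripper_force: 0.0
```

>>> arm_command:
  increments: "1 -160 70 0 0;1 -160 70 0 0;1 -160 70 0 0;1 -160 70 0 0;1 -160 70 0 0"

```text
t: 46.6
tool_pos: [0.6873, -0.0151, 0.2546]
orientation: [-2.226, -2.216, 0.003]
force: [-0.0, -0.1, -0.3]
opening: 0.0006
gripper_force: 0.0
```

```bash
python3 - <<'E'
from h import *
cv2.imwrite('pics/f.png',np.hstack([cv2.resize(robot.read_camera('side')[170:300,130:330],None,fx=2,fy=2),cv2.resize(robot.read_camera('scene')[180:310,260:460],None,fx=2,fy=2)]))
s=robot.read_state();print(s['t'],s['tool_pos'],s['force'])
E
```

```text
46.7 [ 0.68659736 -0.01119184  0.2553742 ] [-1.10959126  0.70045452 -0.29435811]
```

View pics/f.png

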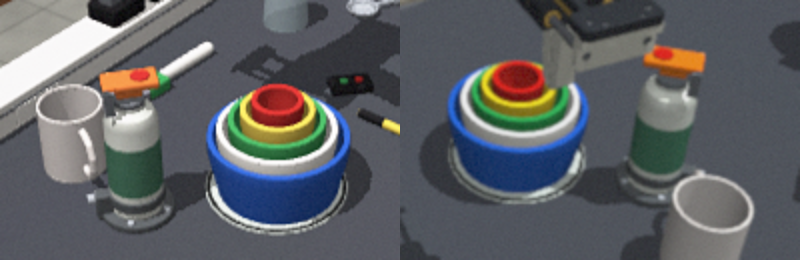

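The picture shows all five bowls nested level on the mat, at (279,160) in the side half, with the cap up at (130,82) and the gripper clear. Hand in.

>>> arm_command:
  increments: "1 0 0 0 0;1 0 0 0 0;1 0 0 0 0;1 0 0 0 0"

```text
t: 47.1
tool_pos: [0.6869, -0.0101, 0.2573]
orientation: [2.22, 2.223, 0.0]
force: [0.2, 0.2, 0.4]
opening: 0.0005
gripper_force: 0.0
```

```bash
python3 -c "
from plant import robot
print(robot.close_job())"
```

```text
the job is handed in; nothing more can be done
None
```

I handed the job in at about 47 s: all five bowls were sprayed in turn and stand nested level on the mat with the cap back up and the gripper clear, though the hand-in call returned no verdict.

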